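# Take the cookie basket out of the tin and hold it level

## Task

Take the loose lid off the blue cookie tin by its black knob and put it down, without dropping it, flat on the green board with the knob up, then let go of it. Then take the white cookie basket by its red knob, lift it straight out of the tin and hold it steady and level above the tin, its underside about 10 cm above the tin's rim, with all four cookies still in it; the program finishes while still holding it there, after at least two seconds of holding still. Leave the tin standing in its place and do not disturb the cookie jars or the sticker roll.

Things in the scene. Friction and masses are not known exactly. Their poses are not given: they have to be found in the camera images.
- tin: blue round open tin, 152 outer diameter, 115 high, wall 4, floor 4 thick (inner diameter 144), standing loose on the table, about 0.6 kg; origin: centre of its underside, z up
- tin_rim (a point): centre of the tin's mouth, 115 above its underside; z up
- lid: loose round aluminium lid with a black knob in a brass-coloured round patch: a disc 160 diameter, 6 thick, over a plug 136 diameter, 6 deep, that drops into the tin's mouth without any catch; total height 46, about 0.18 kg. At the start it lies on the tin. Origin: centre of the plug's underside (on which it rests when set down on something flat), z up
- lid_knob (a point): the point to grip on the lid's black knob (upright cylinder 28 diameter, 26 high, on a neck 18 diameter, 8 high): on the axis, 34 above the lid's origin, 22 above the disc's top, 12 below the knob's top
- basket: round white cookie basket standing loose in the tin, 120 diameter, with a rim 24 high, a thin central stem and a red knob; about 0.12 kg empty; total height 98, so that the knob's top is 13 below the tin's rim; origin: centre of its underside, z up
- basket_knob (a point): the point to grip on the basket's red knob (upright cylinder 24 diameter, 30 high, on a stem 12 diameter): on the axis at the knob's mid height, 83 above the basket's underside; the cookies lie 60 and more below it
- cookie1: brown cookie, round, 36 diameter, 14 high, about 15 g, lying loose in the basket (hidden under the lid at first), about 33 from its centre; origin: centre of its underside, z up
- cookie2: brown cookie, round, 36 diameter, 14 high, about 15 g, lying loose in the basket (hidden under the lid at first), about 33 from its centre; origin: centre of its underside, z up
- cookie3: brown cookie, round, 36 diameter, 14 high, about 15 g, lying loose in the basket (hidden under the lid at first), about 33 from its centre; origin: centre of its underside, z up
- cookie4: brown cookie, round, 36 diameter, 14 high, about 15 g, lying loose in the basket (hidden under the lid at first), about 33 from its centre; origin: centre of its underside, z up
- board: green plastic cutting board, 220 x 220 x 15 thick, fixed on the table, empty; origin: centre of its underside, z up, x and y along its edges
- jar1: closed clear jar of cookies with a black screw lid, 84 diameter, 98 high; bystander, leave alone; origin: centre of its underside, z up
- jar2: closed clear jar of cookies with a black screw lid, 84 diameter, 98 high; bystander, leave alone; origin: centre of its underside, z up
- jar3: closed clear jar of cookies with a black screw lid, 84 diameter, 98 high; bystander, leave alone; origin: centre of its underside, z up
- jar4: closed clear jar of cookies with a black screw lid, 84 diameter, 98 high; bystander, leave alone; origin: centre of its underside, z up
- roll: white paper sticker roll standing on its flat face, 90 diameter, 50 high, with a 40 hole; bystander, leave alone; origin: centre of its underside, z up
There are look-alikes about, which are no part of the job. Leave any brown or turquoise look-alike of the lid alone.

How it is judged:
By the outcome, as a careful person would: the job done as asked, in the order asked, and still so for the second after the job is handed in, while the arm keeps its last pose, push and grip.
It also fails if it takes over 64 s, if anything falls off the work surface, if the arm or the gripper's body presses on something with over 40 N, if the wrist force passes 120 N, or if a joint passes its speed limit or range.

## Robot

A 7-joint arm with a two-finger parallel gripper is mounted at the origin on the work surface. World frame = base frame: x ahead of the robot, y to its left, z up, the work surface at z = 0. Lengths are in m, angles in rad, forces in N, time in s.
With the tool pointing down it reaches from about 0.35 to 0.9 m from the base axis. Payload 8.1 kg.
Tool frame: the origin (TCP) lies at the very end of the fingers, on their centre line; the grasp point (between the pads) lies 19 mm behind it; z points along the fingers, y is the line along which they close (so a half turn about z gives the same grasp; the last joint's range is limited). The gripper opens to 92 mm and grips with 3 to 60 N. Pads are 19 mm wide; open, the fingers measure 130 mm over their backs; the gripper's body (75 mm by 190 mm) begins 47 mm behind the grasp point.
Start: joints at [1.225, 0.434, 0.025, 1.573, -0.012, 1.134, -0.075], TCP at [0.15, -0.607, 0.227] pointing down, gripper open.
Joint ranges: [-2.62, 2.62], [-0.44, 2.09], [-1.27, 1.32], [0.08, 2.57], [-1.32, 4.46], [0.12, 2], [-2.74, 2.74]. Speed limits (rad/s): [2.22, 2.22, 3.01, 3.01, 3.14, 3.14, 3.14].

## Interface

Orientations are given as a rotation vector (axis times angle).
In Python, from cell import observe, get_image, sign_off, find_in, trace, place_of gives the robot as it stands. The module is installed in compiled form; this text tells all that it offers.
- The arm moves only by the shell command python3 -m handwheel 'ROWS' [OPENING] [FORCE]. ROWS is JSON, a list of rows, each a list of 6 numbers: the shift along the tool's x, y, z each as a share of 0.02 m, from -1 to 1, then the turn, a rotation vector about the tool's x, y, z each as a share of 4 degrees, from -1 to 1. A call has 1 to 8 rows; each row shifts and turns the commanded pose from where the row before left it, along the tool's axes as they then stand; what a row does not reach is not made up. A row lasts 1/12 s, in which the tool goes at most 41.7 mm and 7.16 degrees, less where a joint would pass 70% of its speed; a pose out of reach is approached as far as the arm can. A call with a number of a shift or a turn outside -1 to 1 is refused whole. A call with a gripper value outside its range is refused whole. OPENING is the opening, from 0 (shut) to 1 (fully open), set as the call begins (- or left out, the last holds). The fingers move at their own pace and stop on an object; FORCE is the grip in N (left out, the last holds). Time passes only in rows, so rows that do not move let the fingers close. It gives the time, the measured TCP pose, the force, the opening and the grip force at its end, in the units of the state.
- observe(): the state, without advancing time (a new reading comes with each control period).
- get_image(name): name is "scene" or "side" or "wrist"; returns a dict with "image" (384x512x3 uint8, red, green, blue), "fx", "fy", "cx", "cy" (pixels), "k1" (the pictures are not rectified: a ray, as slopes to the right and down, at radius r is drawn at 1 + k1 r^2 times it, then the intrinsics apply), "position" and "orientation" of the camera in the world. Camera axes: x right, y down, z forward; pixel columns grow to the right and rows downward; lengths in m; the calibration is good to about 2 mm. A picture is of the moment at which its call begins. There is no depth.
- sign_off(): hands the job in; it is judged then, once.
Trained networks look in the newest picture that a camera, given by its name, has taken for a name from the list of things; names that differ only in an ending like _2 or _b are one class to them, and where a whole thing is asked for, a point or a joint stands for the part that bears it (a point fixed in the world has none). Each returns a list of dicts, best first, with "score" (0 to 1); they miss things now and then, are a little off and sometimes report something else, mostly with a low value. They report only what shows in the picture. A call takes as long as a camera call. They do not tell look-alikes from the thing itself.
- find_in(label, camera): "rect" ([centre column, centre row, width, height] as shares, 0 to 1, of the picture: columns of its width, rows of its height, round what is visible of it).
- trace(label, camera): "region" (384x512 bool, what is visible of it) and "rect" ([centre column, centre row, width, height] as shares, 0 to 1, of the picture: columns of its width, rows of its height, round what is visible of it).
- place_of(label, camera): "point" ([column, row] as shares, 0 to 1, of the picture: columns of its width, rows of its height: a listed point, or the origin of a listed thing).
The state is a dict: "clock": time; "joints": joint angles; "dq": joint speeds; "joint_efforts": joint torques, N m; "position": TCP position; "ee_rot": TCP orientation; "force": force on the tool from outside, world axes, zero at the start; "ft_torque": the same for the moment, N m; "width": opening from 0.0 (shut) to 1.0 (fully open); "gripper_force": force on a finger pad.
Only numpy, scipy, OpenCV 4.12 (cv2) and the standard library are available. Lean on these libraries where they do the work, as an engineer would, in place of code of your own. Each camera call takes 0.05 s, during which the arm holds its last target. There are 200 camera calls.

## Working session

There is one attempt and no reset: what is moved stays moved. The work goes in short steps, Python scripts to look and compute and a shell command to move; the robot and the scene stay as the last step left them, time stands still between calls to the robot, and variables do not carry over. Pictures are saved under pics/ and viewed, at most 10 in all, crops included, and the job is handed in when it is done.

```bash
mkdir -p pics; cat > h.py <<'E'
import numpy as np, cv2
from scipy.spatial.transform import Rotation as R
from cell import *
def rot(o):
    o=np.array(o,float)
    return o if o.shape==(3,3) else (R.from_rotvec(o) if o.size==3 else R.from_quat(o)).as_matrix()
def ray(c,uv):
    K=np.array([[c['fx'],0,c['cx']],[0,c['fy'],c['cy']],[0,0,1]])
    # radial k1 only, same as the OpenCV model
    p=cv2.undistortPoints(np.array([[uv]],float),K,np.array([c['k1'],0,0,0.]))[0,0]
    d=rot(c['orientation'])@np.array([p[0],p[1],1]); return np.array(c['position']),d/np.linalg.norm(d)
def proj(c,X):
    p=rot(c['orientation']).T@(np.array(X)-c['position']); s=p[:2]/p[2]; s=s*(1+c['k1']*(s@s))
    return s*[c['fx'],c['fy']]+[c['cx'],c['cy']]
def meet(rays):
    A=sum(np.eye(3)-np.outer(d,d) for p,d in rays); b=sum((np.eye(3)-np.outer(d,d))@p for p,d in rays)
    X=np.linalg.solve(A,b); return X,[float(np.linalg.norm(np.cross(X-p,d))) for p,d in rays]
def atz(r,z): p,d=r; return p+d*(z-p[2])/d[2]
E
python3 - <<'E'
from h import *
s=observe(); print({k:np.round(v,3).tolist() for k,v in s.items()})
ims=[]
for n in ["scene","side","wrist"]:
    c=get_image(n); print(n,c['fx'],c['k1'],np.round(c['position'],3),np.round(c['orientation'],3).tolist()); cv2.imwrite(f"pics/{n}0.png",c['image'][:,:,::-1])
    for l in ["lid_knob","tin_rim","tin","lid","board"]:
        for f in place_of(l,n)[:4]:
            px=np.array(f['point'])*[512,384]; r=ray(c,px)
            print(l,round(f['score'],2),px.round(1),[atz(r,z).round(3)[:2].tolist() for z in (0,.115,.143)])
    ims.append(c['image'][:,:,::-1])
E
python3 -c "
import cv2,numpy as np
a=[cv2.imread(f'pics/{n}0.png') for n in('scene','side','wrist')]
a=[cv2.resize(x,(400,300),interpolation=cv2.INTER_AREA) for x in a]
cv2.imwrite('pics/all0.png',np.vstack([np.hstack(a[:2]),np.hstack([a[2],a[2]*0])]))"
```

```text
{'clock': 0.0, 'joints': [1.225, 0.435, 0.025, 1.574, -0.012, 1.134, -0.075], 'dq': [-0.0, 0.002, 0.0, -0.001, -0.001, 0.0, -0.0], 'joint_efforts': [-0.001, -66.783, 0.985, -31.445, -0.06, 0.043, 0.0], 'position': [0.15, -0.606, 0.226], 'ee_rot': [-3.117, -0.38, 0.001], 'force': [0.418, 0.753, 0.832], 'ft_torque': [-0.029, 0.034, 0.008], 'gripper_force': 0.0, 'width': 1.0}
scene 395.01396378202185 -0.02802827558037442 [ 0.967 -0.768  1.138] [-2.351, -0.746, 0.245]
lid_knob 0.87 [159.9 210.9] [[0.207, -0.227], [0.284, -0.282], [0.303, -0.295]]
lid_knob 0.81 [218.9 223.9] [[0.417, -0.149], [0.473, -0.211], [0.486, -0.227]]
lid_knob 0.71 [111.5 314.5] [[0.361, -0.602], [0.422, -0.618], [0.437, -0.622]]
lid_knob 0.69 [224.9 183. ] [[0.316, 0.018], [0.382, -0.061], [0.398, -0.08]]
tin_rim 0.19 [287.5 166.6] [[0.466, 0.235], [0.517, 0.134], [0.529, 0.109]]
tin 0.84 [221.2 246.1] [[0.48, -0.217], [0.53, -0.273], [0.542, -0.287]]
lid 0.84 [227.1 189.6] [[0.343, -0.003], [0.407, -0.081], [0.422, -0.099]]
lid 0.59 [157.4 218.6] [[0.224, -0.258], [0.299, -0.31], [0.318, -0.322]]
lid 0.57 [116.6
[... 526 characters left out ...]
]
lid_knob 0.64 [276.8 201. ] [[0.573, -0.087], [0.502, -0.193], [0.485, -0.219]]
lid_knob 0.64 [318.1 313.5] [[0.401, -0.598], [0.345, -0.657], [0.332, -0.672]]
tin 0.58 [278.6 232.5] [[0.485, -0.237], [0.422, -0.329], [0.407, -0.352]]
lid 0.76 [217.  210.9] [[0.343, -0.016], [0.293, -0.128], [0.28, -0.155]]
lid 0.75 [277.9 209. ] [[0.552, -0.129], [0.483, -0.231], [0.466, -0.255]]
lid 0.72 [218.3 260.8] [[0.231, -0.244], [0.191, -0.336], [0.181, -0.358]]
lid 0.64 [313.  321.9] [[0.369, -0.614], [0.316, -0.673], [0.304, -0.687]]
wrist 293.9456377934268 -0.06433208501874521 [ 0.217 -0.589  0.383] [2.306, -1.805, -0.237]
lid 0.65 [10.  45.8] [[0.231, -0.252], [0.227, -0.353], [0.226, -0.378]]
```

View pics/all0.png

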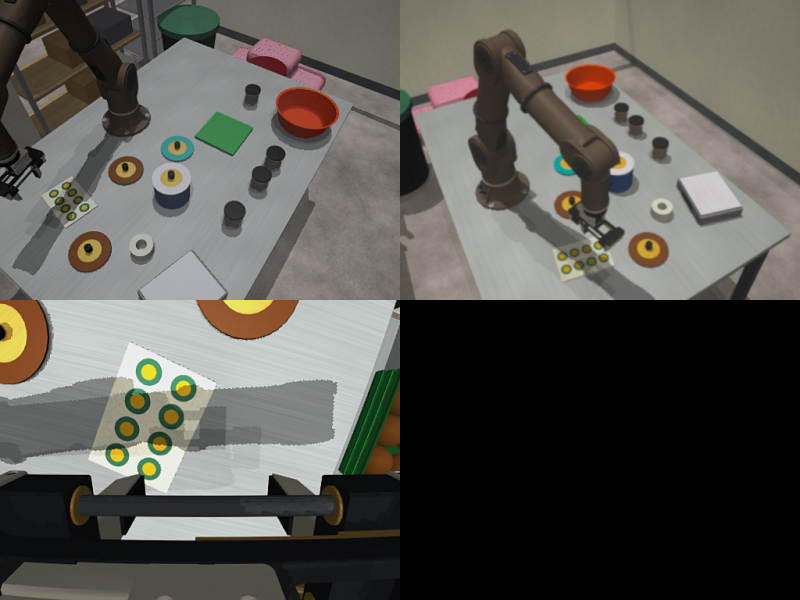

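The scene view shows the blue tin with its lid and black knob at about (219,224). The board is at (286,168) and the turquoise look-alike at (225,185). Brown look-alikes are at (160,211) and (111,314), the jars and the bowl are to the right, and the roll is at about (181,314). The side view shows the tin knob at (277,201), and the arm hides most of the board.

```bash
python3 - <<'E'
from h import *
C={n:get_image(n) for n in("scene","side")}
P=lambda l,n,near:min((np.array(f['point'])*[512,384] for f in place_of(l,n)),key=lambda p:np.hypot(*(p-near)))
a,b=P("lid_knob","scene",(219,224)),P("lid_knob","side",(277,201))
print("knob",meet([ray(C['scene'],a),ray(C['side'],b)]))
a,b=P("tin","scene",(219,246)),P("tin","side",(278,232))
print("tin",meet([ray(C['scene'],a),ray(C['side'],b)]))
for l in("jar1","roll"):
  for n in C:
    for f in place_of(l,n)[:6]: print(l,n,round(f['score'],2),atz(ray(C[n],np.array(f['point'])*[512,384]),0).round(3)[:2])
for n in C:
  for f in trace("board",n)[:1]:
    m=f['region'].astype(np.uint8); k=max(cv2.findContours(m,0,1)[0],key=cv2.contourArea)
    w=np.array([atz(ray(C[n],q),.015)[:2] for q in k[:,0].astype(float)],np.float32)
    print("board",n,f['score'],cv2.minAreaRect(w))
s=observe();M=rot(s['ee_rot']);print(M.round(3),s['position'])
E
```

```text
knob (array([ 0.48677435, -0.21744001,  0.15148176]), [0.0011105542846064642, 0.0011105542846066585])
tin (array([ 0.48108194, -0.22325724,  0.00101113]), [0.003514662108634842, 0.0035146621086347])
jar1 scene 0.94 [0.463 0.52 ]
jar1 scene 0.63 [0.761 0.167]
jar1 scene 0.59 [0.767 0.031]
jar1 scene 0.56 [ 0.774 -0.188]
jar1 side 0.76 [ 0.758 -0.187]
jar1 side 0.74 [0.748 0.023]
jar1 side 0.7 [0.765 0.164]
roll scene 0.96 [ 0.548 -0.488]
roll side 0.96 [ 0.544 -0.494]
board scene 0.7 ((0.7566003799438477, 0.20542067289352417), (0.08562245965003967, 0.16568946838378906), 16.386056900024414)
board side 0.49 ((0.5681468844413757, 0.26489681005477905), (0.01487389300018549, 0.09068074077367783), 1.3897074460983276)
[[ 0.971  0.24   0.   ]
 [ 0.24  -0.971 -0.   ]
 [ 0.     0.    -1.   ]] [ 0.15025231 -0.60667717  0.22673609]
```

```bash
python3 -m handwheel '[[0.5,-0.4,-0.4,0,0,0],[1,-0.8,-0.4,0,0,0],[1,-0.8,-0.4,0,0,0],[1,-0.8,-0.4,0,0,0],[1,-0.8,-0.4,0,0,0],[1,-0.8,-0.4,0,0,0],[1,-0.8,-0.4,0,0,0],[1,-0.8,-0.4,0,0,0]]' 1
python3 -m handwheel '[[1,-0.8,-0.2,0,0,0],[1,-0.8,-0.2,0,0,0],[1,-0.8,0,0,0,0],[1,-0.8,0,0,0,0],[1,-0.8,0,0,0,0],[1,-0.8,0,0,0,0],[0.5,-0.4,0,0,0,0],[0,0,0,0,0,0]]'
cat > look.py <<'E'
from h import *
import sys
# label list: wrist view + scene + side
s=observe();M=rot(s['ee_rot']);print("tcp",s['position'].round(4) if hasattr(s['position'],'round') else s['position'],M.round(3).tolist())
for n in sys.argv[2].split(','):
    c=get_image(n); cv2.imwrite(f"pics/{sys.argv[1]}_{n}.png",c['image'][:,:,::-1])
    for l in sys.argv[3].split(','):
        for f in place_of(l,n)[:4]:
            px=np.array(f['point'])*[512,384]; r=ray(c,px)
            print(n,l,round(f['score'],2),px.round(1),r[0].round(4).tolist(),r[1].round(4).tolist(),atz(r,.02).round(3)[:2],atz(r,.143).round(3)[:2])
E
python3 look.py a wrist lid_knob,tin,board
```

```text
clock: 2.17
position: [0.2681, -0.4522, 0.2918]
ee_rot: [3.118, 0.381, 0.001]
force: [0.1, -0.3, 0.2]
width: 0.999
gripper_force: 0.0
clock: 2.83
position: [0.3706, -0.3181, 0.2995]
ee_rot: [-3.117, -0.389, -0.002]
force: [0.2, 0.5, 1.3]
width: 1.002
gripper_force: 0.0
tcp [ 0.3706 -0.3181  0.2995] [[0.969, 0.246, 0.001], [0.246, -0.969, 0.001], [0.002, -0.0, -1.0]]
wrist lid_knob 0.91 [452.8 206.7] [0.4373, -0.3001, 0.456] [-0.1036, -0.594, -0.7978] [ 0.381 -0.625] [ 0.397 -0.533]
wrist lid_knob 0.79 [201.3  57.2] [0.4373, -0.3001, 0.456] [0.129, 0.2319, -0.9641] [ 0.496 -0.195] [ 0.479 -0.225]
wrist lid_knob 0.66 [ 52.9 134.4] [0.4373, -0.3001, 0.456] [-0.1822, 0.5632, -0.806] [0.339 0.005] [ 0.367 -0.081]
wrist lid_knob 0.65 [199.8 240.7] [0.4373, -0.3001, 0.456] [-0.433, 0.1097, -0.8947] [ 0.226 -0.247] [ 0.286 -0.262]
```

View pics/a_wrist.png

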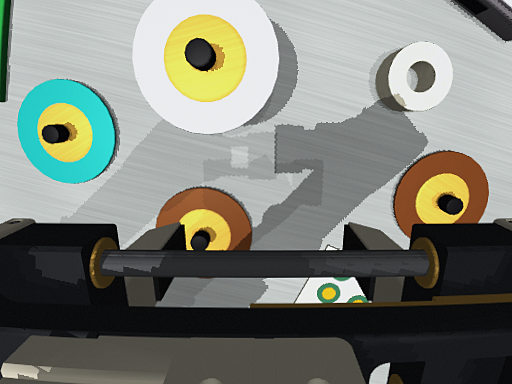

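```bash
python3 -m handwheel '[[0.6,-0.4,0,0,0,0],[1,-0.7,0,0,0,0],[1,-0.7,0,0,0,0],[1,-0.7,0,0,0,0],[0.8,-0.6,0,0,0,0],[0,0,0,0,0,0]]' 0.8
cat > fuse.py <<'E'
from h import *
import sys
# fuse a point from the three views: args label, prior x y z
l=sys.argv[1]; X0=np.array(sys.argv[2:5],float); rs=[]
s=observe();M=rot(s['ee_rot']);t=np.array(s['position']);print("tcp",t.round(4),M.round(3).tolist())
for n in sys.argv[5].split(','):
    c=get_image(n); cv2.imwrite(f"pics/f_{s['clock']:.2f}_{n}.png",c['image'][:,:,::-1]); q=proj(c,X0)
    fs=[np.array(f['point'])*[512,384] for f in place_of(l,n)]
    if not fs: print(n,"none");continue
    p=min(fs,key=lambda p:np.hypot(*(p-q))); r=ray(c,p); print(n,p.round(1),"prior",q.round(1),atz(r,X0[2]).round(4)[:2])
    if np.hypot(*(p-q))<40: rs.append(r)
if len(rs)>1: print("fused",meet(rs))
E
python3 fuse.py lid_knob 0.483 -0.221 0.145 wrist,scene,side
python3 - <<'E'
from h import *
c=get_image("wrist"); im=cv2.cvtColor(c['image'],cv2.COLOR_RGB2HSV)
m=cv2.inRange(im,(18,90,90),(35,255,255))
ks=sorted(cv2.findContours(m,0,1)[0],key=cv2.contourArea)[-3:]
for k in ks:
    e=cv2.minEnclosingCircle(k); f=cv2.fitEllipse(cv2.convexHull(k)); print(cv2.contourArea(k),f,atz(ray(c,f[0]),.121).round(4))
E
```

```text
clock: 3.53
position: [0.4408, -0.2377, 0.2988]
ee_rot: [-3.117, -0.386, -0.002]
force: [0.5, 1.4, -0.7]
width: 0.799
gripper_force: 0.0
tcp [ 0.4408 -0.2377  0.2988] [[0.97, 0.244, 0.001], [0.244, -0.97, 0.001], [0.001, -0.001, -1.0]]
wrist [264.1 144.1] prior [259.7 141.2] [ 0.4812 -0.2262]
scene [219.7 222.7] prior [219.1 221.9] [ 0.4863 -0.2224]
side [276.6 202.2] prior [276.7 201.2] [ 0.4797 -0.2254]
fused (array([ 0.48252049, -0.22340866,  0.14245641]), [0.0032183037484037544, 0.003499240882869993, 0.0012190784657772865])
733.5 ((240.18214416503906, 285.7252502441406), (33.931209564208984, 52.45222473144531), 90.59052276611328) [ 0.2933 -0.2444  0.121 ]
2242.5 ((106.62914276123047, 186.0942840576172), (50.5771369934082, 57.87757873535156), 136.46676635742188) [ 0.3845 -0.061   0.121 ]
4851.5 ((257.8958740234375, 136.01846313476562), (78.79283142089844, 80.07127380371094), 171.74884033203125) [ 0.4831 -0.2226  0.121 ]
```

```bash
python3 -m handwheel '[[0.74,-0.07,0.5,0,0,0],[0.74,-0.07,0.5,0,0,0],[0.74,-0.07,0.5,0,0,0],[0,0,1,0,0,0],[0,0,1,0,0,0],[0,0,1,0,0,0],[0,0,1,0,0,0],[0,0,0,0,0,0]]'
python3 -m handwheel '[[0,0,0.8,0,0,0],[0,0,0.8,0,0,0],[0,0,0.7,0,0,0],[0,0,0.45,0,0,0],[0,0,0.2,0,0,0],[0,0,0,0,0,0]]'
python3 fuse.py lid_knob 0.483 -0.2228 0.143 scene,side; ls pics
```

```text
clock: 4.55
position: [0.4783, -0.2259, 0.1853]
ee_rot: [-3.116, -0.378, 0.008]
force: [-1.7, 1.4, -0.8]
width: 0.802
gripper_force: 0.0
clock: 5.05
position: [0.4806, -0.2261, 0.1296]
ee_rot: [-3.118, -0.38, 0.001]
force: [-0.7, -0.3, 0.4]
width: 0.801
gripper_force: 0.0
tcp [ 0.4806 -0.2261  0.1296] [[0.971, 0.24, -0.001], [0.24, -0.971, 0.0], [-0.001, -0.0, -1.0]]
scene [219.8 222.3] prior [218.8 222.6] [ 0.4847 -0.22  ]
side [278.4 204.1] prior [276.9 201.9] [ 0.4811 -0.2351]
fused (array([ 0.48492991, -0.22300699,  0.13750502]), [0.005512686959713471, 0.005512686959713652])
a_wrist.png
all0.png
f_3.53_scene.png
f_3.53_side.png
f_3.53_wrist.png
f_5.05_scene.png
f_5.05_side.png
scene0.png
side0.png
wrist0.png
```

```bash
python3 -m handwheel '[[0.15,-0.13,0,0,0,0],[0,0,0,0,0,0]]'
python3 -m handwheel '[[0,0,0,0,0,0],[0,0,0,0,0,0],[0,0,0,0,0,0],[0,0,0,0,0,0],[0,0,0,0,0,0],[0,0,0,0,0,0],[0,0,0,0,0,0],[0,0,0,0,0,0]]' 0 30
python3 -m handwheel '[[0,0,0,0,0,0],[0,0,0,0,0,0]]'
python3 -m handwheel '[[0,0,-0.3,0,0,0],[0,0,-0.5,0,0,0],[0,0,-0.5,0,0,0],[0,0,-0.7,0,0,0],[0,0,-0.8,0,0,0],[0,0,0,0,0,0]]'
```

```text
clock: 5.42
position: [0.4839, -0.222, 0.1303]
ee_rot: [3.118, 0.381, 0.002]
force: [-0.1, -0.4, -0.5]
width: 0.799
gripper_force: 0.0
clock: 6.08
position: [0.4831, -0.2228, 0.1297]
ee_rot: [3.118, 0.38, -0.0]
force: [0.2, -0.4, -0.9]
width: 0.297
gripper_force: 30.0
clock: 6.25
position: [0.4831, -0.2227, 0.1297]
ee_rot: [3.118, 0.38, -0.0]
force: [-0.4, 0.2, -0.5]
width: 0.298
gripper_force: 30.0
clock: 6.75
position: [0.485, -0.2231, 0.1896]
ee_rot: [3.116, 0.38, 0.008]
force: [0.4, -0.6, -1.0]
width: 0.299
gripper_force: 30.0
```

```bash
python3 -m handwheel '[[0,0,-0.8,0,0,0],[0,0,-0.8,0,0,0],[0,0,-0.8,0,0,0],[0,0,0,0,0,0]]'
cat > board.py <<'E'
from h import *
import sys
o=[]
for n in sys.argv[1].split(','):
    c=get_image(n); im=c['image']; cv2.imwrite(f"pics/b_{observe()['clock']:.2f}_{n}.png",im[:,:,::-1])
    m=cv2.inRange(cv2.cvtColor(im,cv2.COLOR_RGB2HSV),(45,100,40),(75,255,255))
    for k in sorted(cv2.findContours(m,0,1)[0],key=cv2.contourArea)[-2:]:
        if cv2.contourArea(k)<300: continue
        q=cv2.approxPolyDP(cv2.convexHull(k),5,True)[:,0].astype(float)
        w=np.array([atz(ray(c,p),.015)[:2] for p in k[:,0].astype(float)],np.float32)
        print(n,cv2.contourArea(k),q.tolist(),[atz(ray(c,p),.015)[:2].round(3).tolist() for p in q],cv2.minAreaRect(w))
E
python3 board.py scene,side,wrist; python3 fuse.py lid_knob 0.485 -0.223 0.255 scene,side
python3 -c "
import cv2,numpy as np,glob
a=[cv2.imread(sorted(glob.glob(f'pics/b_*_{n}.png'))[-1]) for n in('scene','side')]
cv2.imwrite('pics/v3.png',np.hstack([x[60:360,80:480] for x in a]))"
```

```text
clock: 7.08
position: [0.4846, -0.223, 0.2368]
ee_rot: [3.116, 0.38, 0.007]
force: [0.0, -0.3, -0.4]
width: 0.298
gripper_force: 30.0
scene 2178.5 [[277.0, 143.0], [323.0, 163.0], [298.0, 198.0], [250.0, 175.0]] [[0.365, 0.314], [0.578, 0.323], [0.59, 0.107], [0.378, 0.098]] ((0.47702133655548096, 0.20969749987125397), (0.21795879304409027, 0.22371862828731537), 1.9217115640640259)
scene 2232.0 [[280.0, 23.0], [272.0, 37.0], [248.0, 44.0], [221.0, 42.0], [202.0, 28.0], [213.0, 13.0], [237.0, 6.0], [265.0, 10.0]] [[-0.181, 1.205], [-0.13, 1.038], [-0.194, 0.895], [-0.326, 0.824], [-0.51, 0.884], [-0.576, 1.067], [-0.515, 1.23], [-0.345, 1.29]] ((-0.3522454500198364, 1.0575652122497559), (0.4657396376132965, 0.44702669978141785), 88.94585418701172)
side 316.5 [[0.0, 115.0], [13.0, 127.0], [0.0, 156.0]] [[-0.277, 1.146], [-0.24, 0.997], [-0.331, 0.78]] ((-0.2748093903064728, 0.9589619636535645), (0.3696727752685547, 0.05868633836507797), 81.67130279541016)
side 1586.0 [[253.0, 171.0], [209.0, 190.0], [187.0, 162.0], [228.0, 147.0]] [[0.579, 0.11], [0.365, 0.095], [0.366, 0.311], [0.571, 0.317]] ((0.46916306018829346, 0.2025848925113678), (0.2165556102991104, 0.2242652177810669), 1.6039316654205322)
wrist 4286.0 [[0.0, 27.0], [30.0, 34.0], [20.0, 196.0], [0.0, 192.0]] [[0.584, 0.141], [0.583, 0.099], [0.371, 0.1], [0.369, 0.131]] ((0.4773094356060028, 0.11482606828212738), (0.216933012008667, 0.04223340377211571), 2.746272087097168)
tcp [ 0.4827 -0.2225  0.2331] [[0.971, 0.24, -0.001], [0.24, -0.971, 0.0], [-0.001, -0.0, -1.0]]
scene [216.5 201.6] prior [217.5 200.1] [ 0.4862 -0.229 ]
side [276.6 178. ] prior [278.3 177.2] [ 0.4777 -0.2237]
fused (array([ 0.48120646, -0.22190364,  0.24907346]), [0.003091530172458317, 0.0030915301724585825])
```

View pics/v3.png

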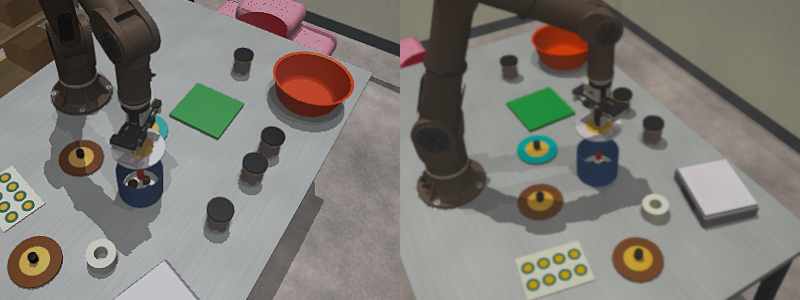

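The lid is off and held level: knob at (216,202) in the scene view and (277,178) in the side view. The basket's red knob shows in the open tin. The board centre measures (0.473, 0.206).

```bash
python3 -m handwheel '[[0.1,-0.4,0,0,0,0],[0.2,-0.9,0,0,0,0],[0.2,-0.9,0,0,0,0],[0.2,-0.9,0,0,0,0],[0.2,-0.9,0,0,0,0],[0.2,-0.9,0,0,0,0],[0.2,-0.9,0,0,0,0],[0.2,-0.9,0,0,0,0]]'
python3 -m handwheel '[[0.2,-0.9,0,0,0,0],[0.2,-0.9,0,0,0,0],[0.2,-0.9,0,0,0,0],[0.2,-0.9,0,0,0,0],[0.2,-0.9,0,0,0,0],[0.2,-0.9,0,0,0,0],[0.2,-0.9,0,0,0,0],[0.2,-0.9,0,0,0,0]]'
python3 -m handwheel '[[0.2,-0.9,0,0,0,0],[0.2,-0.9,0,0,0,0],[0.2,-0.9,0,0,0,0],[0.2,-0.9,0,0,0,0],[0.2,-0.9,0,0,0,0],[0.2,-0.9,0,0,0,0],[0.2,-0.9,0,0,0,0],[0.1,-0.4,0,0,0,0]]'
python3 -m handwheel '[[0,0,0,0,0,0],[0,0,0,0,0,0],[0,0,0,0,0,0],[0,0,0,0,0,0]]'
python3 -c "
from h import *
s=observe();M=rot(s['ee_rot']);t=np.array(s['position']);print(t,M.round(3).tolist(),M.T@(np.array([.473,.206,.2])-t)/.02)"
```

```text
clock: 8.1
position: [0.4796, -0.0838, 0.2335]
ee_rot: [-3.118, -0.381, 0.001]
force: [-0.3, 0.5, -1.5]
width: 0.296
gripper_force: 30.0
clock: 8.77
position: [0.4759, 0.0636, 0.2335]
ee_rot: [-3.118, -0.381, 0.001]
force: [0.6, 0.0, -0.5]
width: 0.296
gripper_force: 30.0
clock: 9.43
position: [0.4723, 0.2026, 0.2336]
ee_rot: [-3.117, -0.385, 0.0]
force: [0.4, 0.1, -1.0]
width: 0.293
gripper_force: 30.0
clock: 9.77
position: [0.4736, 0.198, 0.2336]
ee_rot: [3.118, 0.377, -0.0]
force: [-0.4, -0.5, -1.8]
width: 0.294
gripper_force: 30.0
[0.47355603 0.19801407 0.23361643] [[0.971, 0.239, -0.0], [0.239, -0.971, -0.001], [-0.0, 0.001, -1.0]] [ 0.06869717 -0.39567126  1.68050484]
```

```bash
python3 -m handwheel '[[0.05,-0.2,0.5,0,0,0],[0,-0.2,1,0,0,0],[0,0,1,0,0,0],[0,0,1,0,0,0],[0,0,1,0,0,0],[0,0,1,0,0,0],[0,0,1,0,0,0],[0,0,1,0,0,0]]'
python3 -m handwheel '[[0,0,0.8,0,0,0],[0,0,0.5,0,0,0],[0,0,0.3,0,0,0],[0,0,0,0,0,0],[0,0,0,0,0,0],[0,0,0,0,0,0]]'
```

```text
clock: 10.43
position: [0.4722, 0.2069, 0.0822]
ee_rot: [-3.119, -0.379, 0.0]
force: [0.1, -0.3, -1.7]
width: 0.296
gripper_force: 30.0
clock: 10.93
position: [0.473, 0.2077, 0.0525]
ee_rot: [-3.118, -0.38, -0.002]
force: [0.1, -0.2, -0.6]
width: 0.297
gripper_force: 30.0
```

```bash
python3 -m handwheel '[[0,0,0.2,0,0,0],[0,0,0.2,0,0,0],[0,0,0.15,0,0,0],[0,0,0.1,0,0,0],[0,0,0,0,0,0],[0,0,0,0,0,0]]'
python3 -c "
from h import *
a=[]
for n in('scene','side'):
    c=get_image(n);u=proj(c,[.473,.207,.04]).astype(int);a.append(cv2.resize(c['image'][u[1]-50:u[1]+50,u[0]-65:u[0]+65,::-1],None,fx=3,fy=3))
cv2.imwrite('pics/v4.png',np.hstack(a))"
```

```text
clock: 11.43
position: [0.4723, 0.2074, 0.0386]
ee_rot: [3.118, 0.38, -0.001]
force: [0.3, 0.4, -1.0]
width: 0.3
gripper_force: 30.0
```

View pics/v4.png

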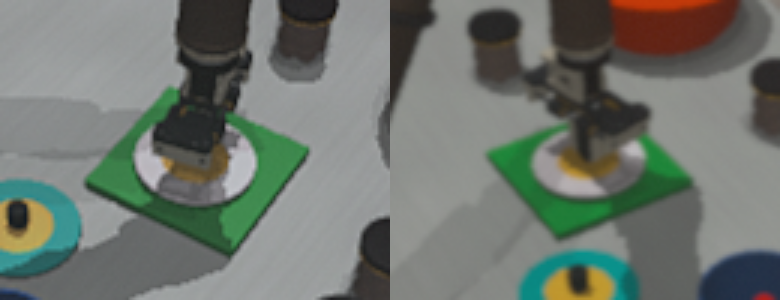

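```bash
python3 -m handwheel '[[0,0,0.1,0,0,0],[0,0,0,0,0,0],[0,0,0,0,0,0]]'; python3 -m handwheel '[[0,0,0.05,0,0,0],[0,0,0,0,0,0],[0,0,0,0,0,0]]'
```

```text
clock: 11.78
position: [0.4724, 0.2074, 0.0366]
ee_rot: [3.118, 0.38, -0.0]
force: [-0.0, 0.2, -2.5]
width: 0.296
gripper_force: 30.0
clock: 12.03
position: [0.4725, 0.2074, 0.0357]
ee_rot: [-3.118, -0.38, -0.0]
force: [0.1, -0.3, -1.2]
width: 0.296
gripper_force: 30.0
```

The lid is level and sits well inside the board in both crops. No contact shows yet, so I'll keep lowering in 1 mm steps.

```bash
for i in 1; do python3 -m handwheel '[[0,0,0.05,0,0,0],[0,0,0,0,0,0],[0,0,0,0,0,0]]'; done
```

```text
clock: 12.28
position: [0.4725, 0.2074, 0.0356]
ee_rot: [3.118, 0.38, 0.001]
force: [-3.4, -2.3, 12.9]
width: 0.296
gripper_force: 30.0
```

```bash
python3 -m handwheel '[[0,0,0.05,0,0,0],[0,0,0,0,0,0],[0,0,0,0,0,0]]'
```

```text
clock: 12.53
position: [0.4726, 0.2075, 0.0355]
ee_rot: [3.118, 0.38, 0.002]
force: [-6.4, -4.0, 25.9]
width: 0.293
gripper_force: 30.0
```

```bash
python3 -m handwheel '[[0,0,-0.09,0,0,0],[0,0,0,0,0,0]]'; python3 -m handwheel '[[0,0,0,0,0,0],[0,0,0,0,0,0],[0,0,0,0,0,0],[0,0,0,0,0,0],[0,0,0,0,0,0],[0,0,0,0,0,0]]' 0.7
python3 -m handwheel '[[0,0,-0.3,0,0,0],[0,0,-0.6,0,0,0],[0,0,-1,0,0,0],[0,0,-1,0,0,0],[0,0,-1,0,0,0],[0,0,-1,0,0,0],[0,0,-1,0,0,0],[0,0,-1,0,0,0]]'
python3 -m handwheel '[[-0.1,0.5,-1,0,0,0],[-0.2,0.9,-1,0,0,0],[-0.2,0.9,-1,0,0,0],[-0.2,0.9,-0.5,0,0,0],[-0.2,0.9,0,0,0,0],[-0.2,0.9,0,0,0,0],[-0.2,0.9,0,0,0,0],[-0.2,0.9,0,0,0,0]]'
python3 fuse.py basket_knob 0.483 -0.2228 0.087 wrist,scene,side; python3 fuse.py lid_knob 0.4725 0.2075 0.049 wrist,scene,side
```

```text
clock: 12.7
position: [0.4727, 0.2076, 0.036]
ee_rot: [-3.118, -0.38, -0.001]
force: [0.1, -0.2, -1.0]
width: 0.298
gripper_force: 30.0
clock: 13.2
position: [0.4724, 0.2074, 0.0354]
ee_rot: [3.118, 0.38, -0.0]
force: [-0.7, -0.9, -0.2]
width: 0.675
gripper_force: 0.0
clock: 13.87
position: [0.4722, 0.2074, 0.175]
ee_rot: [-3.118, -0.381, -0.0]
force: [0.5, 0.2, -0.4]
width: 0.699
gripper_force: 0.0
clock: 14.53
position: [0.4757, 0.0673, 0.2441]
ee_rot: [3.118, 0.381, 0.001]
force: [0.6, -1.3, 0.1]
width: 0.699
gripper_force: 0.0
tcp [0.4757 0.0673 0.2441] [[0.971, 0.24, 0.0], [0.24, -0.971, 0.0], [0.0, 0.0, -1.0]]
wrist [500.5 230.8] prior [500.8 234.1] [ 0.4868 -0.2204]
scene [222.7 233.9] prior [219.6 232.9] [ 0.4934 -0.2201]
side [279.8 216.8] prior [276.6 213.4] [ 0.4834 -0.2436]
fused (array([ 0.48931812, -0.22559181,  0.07896575]), [0.004151501837980006, 0.008864627190756879, 0.008726025146773087])
tcp [0.4759 0.0693 0.2438] [[0.97, 0.242, 0.0], [0.242, -0.97, 0.001], [0.0, -0.0, -1.0]]
wrist [155.  150.6] prior [152.9 151.4] [0.4741 0.2052]
scene [288.2 160.6] prior [286.2 162.6] [0.4731 0.2217]
side [220.4 162.4] prior [219.5 160.4] [0.4697 0.1934]
fused (array([0.47441542, 0.20902953, 0.04673884]), [0.0030939651066822405, 0.01095411596545529, 0.008357487559663196])
```

```bash
python3 -m handwheel '[[-0.36,0.95,-0.2,0,0,0],[-0.36,0.95,-0.2,0,0,0],[-0.36,0.95,-0.2,0,0,0],[-0.36,0.95,-0.2,0,0,0],[-0.36,0.95,-0.2,0,0,0],[-0.36,0.95,-0.2,0,0,0],[-0.36,0.95,-0.2,0,0,0],[-0.36,0.95,-0.2,0,0,0]]' 0.7
python3 -m handwheel '[[-0.36,0.95,0,0,0,0],[-0.36,0.95,0,0,0,0],[-0.36,0.95,0,0,0,0],[-0.36,0.95,0,0,0,0],[-0.36,0.95,0,0,0,0],[-0.36,0.95,0,0,0,0],[-0.2,0.5,0,0,0,0],[0,0,0,0,0,0]]'
python3 -m handwheel '[[0,0,0,0,0,0],[0,0,0,0,0,0],[0,0,0,0,0,0]]'
python3 fuse.py basket_knob 0.483 -0.2228 0.087 wrist,scene,side
python3 - <<'E'
from h import *
c=get_image("wrist"); im=cv2.cvtColor(c['image'],cv2.COLOR_RGB2HSV); cv2.imwrite("pics/v5.png",c['image'][:,:,::-1])
m=cv2.inRange(im,(0,130,70),(8,255,255))|cv2.inRange(im,(172,130,70),(180,255,255))
for k in sorted(cv2.findContours(m,0,1)[0],key=cv2.contourArea)[-2:]: print("red",cv2.contourArea(k),cv2.minEnclosingCircle(k))
m=cv2.inRange(im,(100,80,20),(130,255,255))
k=max(cv2.findContours(m,0,1)[0],key=cv2.contourArea); print("blue",cv2.contourArea(k),cv2.fitEllipse(cv2.convexHull(k)))
E
```

```text
clock: 15.8
position: [0.4564, -0.094, 0.2758]
ee_rot: [3.118, 0.381, 0.0]
force: [1.0, 0.4, 0.8]
width: 0.698
gripper_force: 0.0
clock: 16.47
position: [0.44, -0.2272, 0.2753]
ee_rot: [3.119, 0.375, -0.001]
force: [0.1, -0.5, 0.4]
width: 0.701
gripper_force: 0.0
clock: 16.72
position: [0.441, -0.2234, 0.2756]
ee_rot: [-3.118, -0.384, -0.0]
force: [0.3, -0.2, 1.3]
width: 0.701
gripper_force: 0.0
tcp [ 0.441  -0.2234  0.2756] [[0.97, 0.242, 0.0], [0.242, -0.97, 0.0], [0.0, -0.0, -1.0]]
wrist [272.9 141.8] prior [273.4 142.3] [ 0.4834 -0.2221]
scene [220.2 232.5] prior [219.6 232.9] [ 0.4836 -0.2205]
side [279.2 214.7] prior [276.6 213.4] [ 0.4875 -0.2334]
fused (array([ 0.48569346, -0.22446083,  0.08575538]), [0.0033562155637849793, 0.004433671361727187, 0.007373095955771887])
red 24.0 ((273.0, 114.0), 9.434081077575684)
red 312.0 ((275.0689697265625, 140.79310607910156), 11.027303695678711)
blue 15267.5 ((273.586669921875, 140.95260620117188), (139.57798767089844, 140.9325714111328), 26.983455657958984)
```

View pics/v5.png

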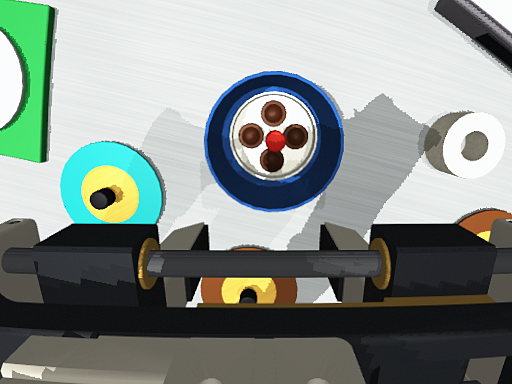

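The wrist view shows the open tin (rim centre about (274,141)), the red knob at (275,141) and four cookies in the white basket. The lid lies on the green board at far left.

```bash
python3 - <<'E'
from h import *
c=get_image("wrist"); s=observe(); M=rot(s['ee_rot']);t=np.array(s['position'])
for uv,z in(((275.1,140.8),.1),((272.9,141.8),.087),((273.6,141),.115)):
    X=atz(ray(c,uv),z); print(X.round(4),(M.T@(X-t)/.02).round(2))
E
```

```text
[ 0.4856 -0.225   0.1   ] [2.18 0.55 8.78]
[ 0.483  -0.2235  0.087 ] [2.07 0.45 9.43]
[ 0.486  -0.2227  0.115 ] [2.23 0.45 8.03]
```

```bash
python3 -m handwheel '[[0.7,0.15,0.3,0,0,0],[0.7,0.15,0.5,0,0,0],[0.7,0.15,0.7,0,0,0],[0,0,1,0,0,0],[0,0,1,0,0,0],[0,0,1,0,0,0],[0,0,0,0,0,0],[0,0,0,0,0,0]]' 0.65
python3 -c "
from h import *
c=get_image('wrist');s=observe(); M=rot(s['ee_rot']);t=np.array(s['position']);print(t,M.T@(np.array([.4845,-.224,.07])-t)/.02)
cv2.imwrite('pics/v6.png',c['image'][:,:,::-1])
im=cv2.cvtColor(c['image'],cv2.COLOR_RGB2HSV);m=cv2.inRange(im,(0,130,70),(8,255,255))|cv2.inRange(im,(172,130,70),(180,255,255))
for k in sorted(cv2.findContours(m,0,1)[0],key=cv2.contourArea)[-2:]:
    e=cv2.minEnclosingCircle(k);print(cv2.contourArea(k),e,atz(ray(c,e[0]),.095))
for f in place_of('basket_knob','wrist')[:2]: p=np.array(f['point'])*[512,384];print(f['score'],p,atz(ray(c,p),.087))"
```

```text
clock: 17.78
position: [0.483, -0.2234, 0.1851]
ee_rot: [-3.117, -0.38, 0.003]
force: [-0.5, -0.7, 0.3]
width: 0.649
gripper_force: 0.0
[ 0.48377521 -0.22363465  0.18616672] [0.02989223 0.02624899 5.80834132]
3.0 ((236.5, 180.5), 3.5356338024139404) [ 0.4929064  -0.19526022  0.095     ]
705.0 ((265.5, 199.10000610351562), 20.402555465698242) [ 0.48280865 -0.22338301  0.095     ]
0.88 [266.2912 194.6112] [ 0.48484048 -0.22363224  0.087     ]
```

View pics/v6.png

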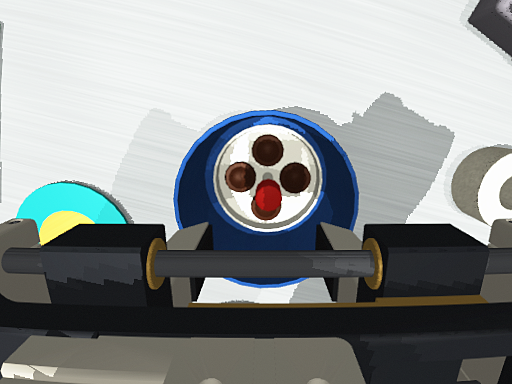

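The wrist view shows the knob at (266,197), midway between the fingers at about columns 190 and 340, and the tin mouth around them. All agree on (0.4845, -0.2235), so I'll descend the remaining 116 mm.

```bash
python3 -m handwheel '[[0.03,0.02,0.6,0,0,0],[0,0,0.9,0,0,0],[0,0,0.9,0,0,0],[0,0,0.9,0,0,0],[0,0,0.9,0,0,0],[0,0,0,0,0,0],[0,0,0,0,0,0],[0,0,0,0,0,0]]'
python3 -m handwheel '[[0,0,0.5,0,0,0],[0,0,0.5,0,0,0],[0,0,0.4,0,0,0],[0,0,0.2,0,0,0],[0,0,0,0,0,0],[0,0,0,0,0,0],[0,0,0,0,0,0]]'
```

```text
clock: 18.55
position: [0.4853, -0.2242, 0.1032]
ee_rot: [3.117, 0.38, 0.003]
force: [0.6, -0.9, -0.1]
width: 0.646
gripper_force: 0.0
clock: 19.13
position: [0.4843, -0.2238, 0.0696]
ee_rot: [3.118, 0.38, 0.0]
force: [0.9, -0.4, 0.3]
width: 0.65
gripper_force: 0.0
```

```bash
python3 -m handwheel '[[0,0,0,0,0,0],[0,0,0,0,0,0],[0,0,0,0,0,0],[0,0,0,0,0,0],[0,0,0,0,0,0],[0,0,0,0,0,0],[0,0,0,0,0,0],[0,0,0,0,0,0]]' 0 30
python3 -m handwheel '[[0,0,-0.1,0,0,0],[0,0,-0.2,0,0,0],[0,0,-0.3,0,0,0],[0,0,-0.4,0,0,0],[0,0,0,0,0,0],[0,0,0,0,0,0]]'
```

```text
clock: 19.8
position: [0.4843, -0.224, 0.0696]
ee_rot: [3.118, 0.38, 0.0]
force: [-0.5, -0.4, 0.6]
width: 0.251
gripper_force: 30.0
clock: 20.3
position: [0.4847, -0.224, 0.0903]
ee_rot: [3.118, 0.38, 0.002]
force: [1.2, -0.4, -0.9]
width: 0.257
gripper_force: 30.0
```

```bash
python3 -m handwheel '[[0,0,-0.3,0,0,0],[0,0,-0.5,0,0,0],[0,0,-0.5,0,0,0],[0,0,-0.5,0,0,0],[0,0,-0.5,0,0,0],[0,0,-0.5,0,0,0],[0,0,-0.5,0,0,0],[0,0,-0.5,0,0,0]]'
python3 -m handwheel '[[0,0,-0.5,0,0,0],[0,0,-0.5,0,0,0],[0,0,-0.5,0,0,0],[0,0,-0.5,0,0,0],[0,0,-0.5,0,0,0],[0,0,-0.5,0,0,0],[0,0,-0.5,0,0,0],[0,0,-0.5,0,0,0]]'
python3 -m handwheel '[[0,0,-0.5,0,0,0],[0,0,-0.5,0,0,0],[0,0,-0.4,0,0,0],[0,0,-0.3,0,0,0],[0,0,-0.1,0,0,0],[0,0,0,0,0,0],[0,0,0,0,0,0],[0,0,0,0,0,0]]'
```

```text
clock: 20.97
position: [0.4842, -0.2238, 0.1667]
ee_rot: [3.118, 0.38, 0.0]
force: [-0.0, 0.8, -0.7]
width: 0.253
gripper_force: 30.0
clock: 21.63
position: [0.4842, -0.2238, 0.2465]
ee_rot: [3.118, 0.38, 0.0]
force: [-0.4, 0.6, -1.7]
width: 0.257
gripper_force: 30.0
clock: 22.3
position: [0.4839, -0.2237, 0.2809]
ee_rot: [-3.118, -0.38, 0.002]
force: [0.5, -0.2, -1.7]
width: 0.255
gripper_force: 30.0
```

```bash
for i in 1; do python3 -m handwheel '[[0,0,0,0,0,0],[0,0,0,0,0,0],[0,0,0,0,0,0],[0,0,0,0,0,0],[0,0,0,0,0,0],[0,0,0,0,0,0],[0,0,0,0,0,0],[0,0,0,0,0,0]]' - 30; done
python3 -c "
from h import *
a=[]
C={n:get_image(n) for n in('scene','side')}
for n in C:
    c=C[n];u=proj(c,[.48,-.1,.15]).astype(int);a.append(cv2.resize(c['image'][u[1]-75:u[1]+75,u[0]-65:u[0]+65,::-1],None,fx=3,fy=3))
    for l in('basket_knob','basket','tin','tin_rim'):
        for f in place_of(l,n)[:1]: p=np.array(f['point'])*[512,384];print(n,l,round(f['score'],2),p.round(1),{z:atz(ray(c,p),z).round(3)[:2].tolist() for z in(0,.115,.215,.298)})
cv2.imwrite('pics/v7.png',np.hstack(a))"
```

```text
clock: 22.97
position: [0.4842, -0.2238, 0.2815]
ee_rot: [3.118, 0.38, -0.0]
force: [0.3, -0.4, -1.5]
width: 0.256
gripper_force: 30.0
scene basket_knob 0.68 [217.3 190.7] {0: [0.317, -0.029], 0.115: [0.382, -0.104], 0.215: [0.44, -0.169], 0.298: [0.487, -0.223]}
scene basket 0.64 [217.1 191.7] {0: [0.319, -0.034], 0.115: [0.385, -0.108], 0.215: [0.442, -0.173], 0.298: [0.489, -0.226]}
scene tin 0.88 [219.5 246.3] {0: [0.476, -0.221], 0.115: [0.526, -0.277], 0.215: [0.569, -0.325], 0.298: [0.605, -0.365]}
scene tin_rim 0.75 [219.8 227.3] {0: [0.429, -0.158], 0.115: [0.483, -0.22], 0.215: [0.53, -0.274], 0.298: [0.57, -0.318]}
side basket_knob 0.9 [280.9 170. ] {0: [0.695, 0.07], 0.115: [0.613, -0.049], 0.215: [0.542, -0.153], 0.298: [0.483, -0.24]}
side basket 0.62 [281.8 186.5] {0: [0.639, -0.023], 0.115: [0.562, -0.135], 0.215: [0.495, -0.231], 0.298: [0.44, -0.311]}
side tin 0.95 [277.4 229.8] {0: [0.489, -0.223], 0.115: [0.426, -0.316], 0.215: [0.371, -0.398], 0.298: [0.325, -0.465]}
side tin_rim 0.96 [278.4 209.5] {0: [0.552, -0.132], 0.115: [0.483, -0.234], 0.215: [0.423, -0.322], 0.298: [0.373, -0.395]}
```

View pics/v7.png

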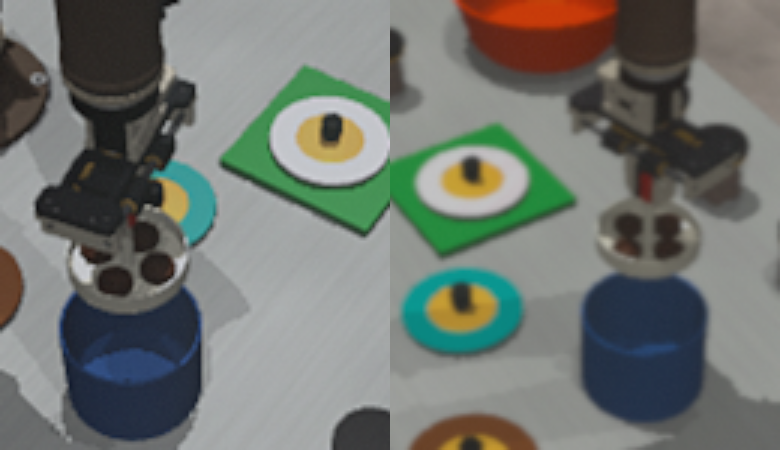

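The crops show the lid flat on the board with its knob up. The basket is level above the empty tin with all four cookies in it, and the tin has not moved. I'll hold still for two more seconds and hand in.

```bash
python3 -m handwheel '[[0,0,0,0,0,0],[0,0,0,0,0,0],[0,0,0,0,0,0],[0,0,0,0,0,0],[0,0,0,0,0,0],[0,0,0,0,0,0],[0,0,0,0,0,0],[0,0,0,0,0,0]]'
python3 -m handwheel '[[0,0,0,0,0,0],[0,0,0,0,0,0],[0,0,0,0,0,0],[0,0,0,0,0,0],[0,0,0,0,0,0],[0,0,0,0,0,0],[0,0,0,0,0,0],[0,0,0,0,0,0]]'
python3 -m handwheel '[[0,0,0,0,0,0],[0,0,0,0,0,0],[0,0,0,0,0,0],[0,0,0,0,0,0],[0,0,0,0,0,0],[0,0,0,0,0,0],[0,0,0,0,0,0],[0,0,0,0,0,0]]'
python3 -c "
from cell import *
print(sign_off())"
```

```text
clock: 24.13
position: [0.4842, -0.2238, 0.2815]
ee_rot: [3.118, 0.38, 0.0]
force: [0.2, 0.7, -2.2]
width: 0.254
gripper_force: 30.0
clock: 24.8
position: [0.4842, -0.2238, 0.2815]
ee_rot: [3.118, 0.38, 0.0]
force: [-0.8, 0.3, -1.0]
width: 0.255
gripper_force: 30.0
clock: 25.47
position: [0.4842, -0.2238, 0.2815]
ee_rot: [3.118, 0.38, -0.0]
force: [-0.1, 0.7, -1.2]
width: 0.253
gripper_force: 30.0
the job is handed in; nothing more can be done
None
```

I handed the job in at 25.5 s: the lid lies flat, knob up, on the green board, and the arm is holding the basket with all four cookies level about 10 cm above the tin's rim, held still for about 3 s before hand-in.

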